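# Uncap the pill jars and close the caps away in the caddy

### The arm

A 7-joint arm with a two-finger parallel gripper is mounted at the origin on the work surface. World frame = base frame: x ahead of the robot, y to its left, z up, the work surface at z = 0. Lengths are in m, angles in rad, forces in N, time in s.
With the tool pointing down it reaches from about 0.35 to 0.9 m from the base axis. Payload 8.1 kg.
Tool frame: the origin (TCP) lies midway between the tips of the shut fingers; the grasp point (between the pads) lies 19 mm behind it; z points along the fingers, y is the direction in which the jaws open and shut (so a half turn about z gives the same grasp; the last joint's range is limited). The gripper opens to 92 mm and grips with 3 to 60 N. Pads are 19 mm wide; open, the fingers measure 130 mm over their backs; the gripper's body (75 mm by 190 mm) begins 47 mm behind the grasp point.
Start: joints at [-1.324, 0.434, 0.025, 1.573, -0.012, 1.134, -0.075], TCP at [0.214, 0.587, 0.227] pointing down, gripper open.
Joint ranges: [-2.62, 2.62], [-0.44, 2.09], [-1.27, 1.32], [0.08, 2.57], [-1.32, 4.46], [0.12, 2], [-2.74, 2.74]. Speed limits (rad/s): [2.22, 2.22, 3.01, 3.01, 3.14, 3.14, 3.14].

### API

Orientations are given as a 3x3 rotation matrix whose columns are the frame's x, y, z axes.
In Python, from workcell import r gives the robot as it stands.
- The arm moves only by the tool play_rows, never from a script. Its argument "series" is a list of rows, each a list of 3 entries, a list of its own where there are three numbers: the shift along the tool's x, y, z in mm, then the turn, a rotation vector about the tool's x, y, z in rad, then the closure, from 0 (fully open) to 1 (shut). A call has 1 to 20 rows; each row shifts and turns the commanded pose from where the row before left it, along the tool's axes as they then stand; what a row does not reach is not made up. A row lasts 1/10 s, in which the tool goes at most 50 mm and 8.59 degrees, less where a joint would pass 70% of its speed; a pose out of reach is approached as far as the arm can. A call is refused whole if a number of a shift passes 50 or a number of a turn 0.15, either way. A call with a gripper value outside its range is refused whole. The fingers move at their own pace and stop on an object; "force" is the grip in N (left out, the last holds). Time passes only in rows, so rows that do not move let the fingers close. It gives the time, the measured TCP pose, the force and the opening at its end, in the units of the state.
- r.get_obs(): the state, without advancing time (a new reading comes with each control period).
- r.read_camera(name): name is "side" or "top" or "wrist"; returns (picture, depth): 384x512x3 uint8, blue, green, red; 384x512 float32, m along the optical axis (not along the pixel's ray), 0 where there is no reading.
- r.camera_model(name): a dict with "mtx" (3x3 intrinsics, pixels), "camera_from_world" (4x4, takes a point from world to camera coordinates); the wrist camera has in their place "T_tool_cam" (4x4, takes a point from camera to tool coordinates, whose origin is the TCP and whose axes are the flange's). Camera axes: x right, y up, looking along -z (the intrinsics and any distortion apply to the point x, -y, -z); pixel columns grow to the right and rows downward; lengths in m; the calibration is good to about 2 mm. A picture is of the moment at which its call begins: read the wrist's pose just before it. camera_model takes no time and is no camera call.
- r.hand_in(): hands the job in, once; it reports no verdict.
Trained networks look in the newest picture that a camera, given by its name, has taken for a name from the list of things; names that differ only in an ending like _2 or _b are one class to them, and where a whole thing is asked for, a point or a joint stands for the part that bears it (a point fixed in the world has none). Each returns a list of dicts, best first, with "conf" (0 to 1); they miss things now and then, are a little off and sometimes report something else, mostly with a low value. They report only what shows in the picture. A call takes as long as a camera call. They do not tell look-alikes from the thing itself.
- r.search_frame(camera, query): "pixel" ([column, row] in pixels, amid what is visible of it).
- r.outline_of(camera, query): "pixels" (384x512 bool, what is visible of it) and "pixel" ([column, row] in pixels, amid what is visible of it).
- r.pinpoint(camera, query): "pixel" ([column, row] in pixels: a listed point, or the origin of a listed thing).
The state is a dict: "clock": time; "joint_pos": joint angles; "dq": joint speeds; "joint_torque": joint torques, N m; "position": TCP position; "ee_rot": TCP orientation; "contact_force": force on the tool from outside, world axes, zero at the start; "ft_torque": the same for the moment, N m; "gripper_width": opening from 0.0 (shut) to 1.0 (fully open).
Only numpy, scipy, OpenCV 4.12 (cv2) and the standard library are available. Lean on these libraries where they do the work, as an engineer would, in place of code of your own. Each camera call takes 0.05 s, during which the arm holds its last target. There are 200 camera calls.

### The job

Open the pill jars on the tray: lift the loose cap off every jar that still wears one and set it upright and fully down in the matching well of the caddy's graded row, the one just wider than the cap. When all the caps are in, lay the flat cover over the caddy, between the lips of its end blocks, and press both ends firmly down until it sits level and fully home on the blocks. Keep the jars standing on the tray, and leave the cup and the wooden case where they are.

Things in the scene. Friction and masses are not known exactly. Their poses are not given: they have to be found in the camera images.
- tray: round stainless steel tray, 360 mm across, low rim 12 mm high, fixed to the stand; its inner floor is 4 mm above the stand. Origin: centre of its underside.
- caddy: lower tier of the white pill caddy, fixed: a bar 251 mm long (its y) by 76 mm wide (its x). Origin: centre of its underside, z up. In its middle a board 18 mm high with a graded row of four round wells 10 mm deep (floors at z = 8 mm), each 4 mm wider than its cap. From y = +-101.5 mm outwards stand two end blocks, tops at z = 36 mm, that carry the cover.
- block_l (a point): centre of the +y end block's top (caddy y = 108.5, z = 36 mm). Lips 4 mm thick rise 10 mm above it at the outer end (inner face at y = 121.5 mm) and both sides (inner faces at x = +-34 mm). At this point a tight black rubber pad, 40 x 11 mm, starts 6 mm proud: it slides down flush only under a push of more than about 3 N and stays there; the cover's weight does not sink it.
- block_r (a point): the same on the other end block, at caddy y = -108.5 mm, with its own lips and proud pad.
- cover: flat white cover plate of the caddy (its upper tier), loose, 62 mm (its x) by 237 mm (its y) by 6 mm, with a grip rib 14 mm wide (x), 60 mm long (y) on its middle, rib top 26 mm above the underside; about 0.15 kg. Origin: centre of the underside. Fits between the lips of the caddy's end blocks with 3 mm to spare all round and clears seated caps by 4 mm.
- cup: rust brown ceramic cup, 72 mm across, 75 mm high, open, on the tray; not part of the job. Origin: centre of its underside.
- case: small wooden case with a spring clip, 45 x 70 x 34 mm, on the tray; not part of the job. Origin: centre of its underside.
- well_a (a point): centre of the floor of the caddy's smallest well, 28 mm across, 10 mm deep, at caddy y = -79.5 mm; takes the 24 mm cap
- well_b (a point): centre of the floor of the caddy's second smallest well, 36 mm across, 10 mm deep, at caddy y = -38.5 mm; takes the 32 mm cap
- well_c (a point): centre of the floor of the caddy's second largest well, 44 mm across, 10 mm deep, at caddy y = 10.5 mm; takes the 40 mm cap
- well_d (a point): centre of the floor of the caddy's largest well, 52 mm across, 10 mm deep, at caddy y = 67.5 mm; takes the 48 mm cap
- cap_a: black plastic cap, the smallest, 24 mm across and 24 mm high, hollow below (12 mm deep), loose over the neck of jar_a. Origin: centre of its underside, z up. Absent (None) in some starts: that jar is already open.
- cap_b: black plastic cap, the second smallest, 32 mm across and 24 mm high, hollow below (12 mm deep), loose over the neck of jar_b. Origin: centre of its underside, z up. Absent (None) in some starts: that jar is already open.
- cap_c: black plastic cap, the second largest, 40 mm across and 24 mm high, hollow below (12 mm deep), loose over the neck of jar_c. Origin: centre of its underside, z up. Absent (None) in some starts: that jar is already open.
- cap_d: black plastic cap, the largest, 48 mm across and 24 mm high, hollow below (12 mm deep), loose over the neck of jar_d. Origin: centre of its underside, z up. Absent (None) in some starts: that jar is already open.
- jar_a: amber pill jar, body 42 mm across, shoulder 58 mm above its underside, then a neck 14 mm across and 13 mm high; heavy-bottomed, standing loose on the tray. With the cap on, the cap's underside is 1 mm above the shoulder. Origin: centre of its underside.
- jar_b: amber pill jar, body 48 mm across, shoulder 52 mm above its underside, then a neck 22 mm across and 13 mm high; heavy-bottomed, standing loose on the tray. With the cap on, the cap's underside is 1 mm above the shoulder. Origin: centre of its underside.
- jar_c: amber pill jar, body 54 mm across, shoulder 48 mm above its underside, then a neck 30 mm across and 13 mm high; heavy-bottomed, standing loose on the tray. With the cap on, the cap's underside is 1 mm above the shoulder. Origin: centre of its underside.
- jar_d: amber pill jar, body 60 mm across, shoulder 44 mm above its underside, then a neck 38 mm across and 13 mm high; heavy-bottomed, standing loose on the tray. With the cap on, the cap's underside is 1 mm above the shoulder. Origin: centre of its underside.
Not all that is in view belongs to the job. Leave any green look-alike of the jar_b alone.

How it is judged:
By the outcome, as a careful person would: the job done as asked, in the order asked, and still so for the second after the job is handed in, with the robot touching nothing.
Of cap_a, cap_b, cap_c, cap_d only 2 to 4 are there at a start; the rules pass over those that are not, and their reading is None.
At some moment in a run one of cover, jar_c, jar_d may be knocked a few centimetres aside while the robot is not near it.
It also fails if it takes over 210 s, if anything falls off the work surface, if the arm or the gripper's body presses on something with over 40 N, if the wrist force passes 120 N, or if a joint passes its speed limit or range.

## Working session

There is one attempt and no reset: what is moved stays moved. The work goes in short steps, Python scripts to look and compute and a tool call to move; the robot and the scene stay as the last step left them, time stands still between calls to the robot, and variables do not carry over. Pictures are saved under pics/ and viewed, about 12 in all and at most 16, crops included, and the job is handed in when it is done.

Besides the shell and the picture viewer there is one more tool, called after "Request:" as a command line: name --argument value ..., lists and objects as JSON in quotes. play_rows: Moves the arm, as the interface text tells. Its arguments: {"type":"object","properties":{"series":{"type":"array","items":{"type":"array"}},"force":{"type":"number"}},"required":["series"]}

```bash
ls; mkdir -p pics
cat > h.py <<'E'
import numpy as np, cv2
from workcell import r
def cam(name):
    o=r.get_obs(); m=r.camera_model(name); K=np.array(m["mtx"])
    if name=="wrist":
        T=np.eye(4);T[:3,:3]=o["ee_rot"];T[:3,3]=o["position"]; W=T@np.array(m["T_tool_cam"])
    else: W=np.linalg.inv(np.array(m["camera_from_world"]))
    img,d=r.read_camera(name); return img,d,K,W,m
def pts(d,K,W):
    v,u=np.mgrid[:d.shape[0],:d.shape[1]]
    X=np.stack([(u-K[0,2])/K[0,0]*d,-(v-K[1,2])/K[1,1]*d,-d],-1)
    P=X@W[:3,:3].T+W[:3,3]; P[d<=0]=np.nan; return P
def onplane(px,K,W,z):
    p=np.array([(px[0]-K[0,2])/K[0,0],-(px[1]-K[1,2])/K[1,1],-1.]); w=W[:3,:3]@p
    return W[:3,3]+w*(z-W[2,3])/w[2]
E
python3 - <<'E'
from h import *
np.set_printoptions(precision=4,suppress=True)
o=r.get_obs(); print(o)
for n in ["top","side"]:
    img,d,K,W,m=cam(n); print(n,{k:v for k,v in m.items() if k not in("mtx","camera_from_world")},K,W)
    cv2.imwrite(f"pics/{n}0.png",img); np.savez(f"{n}0.npz",img=img,d=d,K=K,W=W)
print(r.camera_model("wrist"))
E
```

```text
pics
{'clock': 0.0, 'joint_pos': array([-1.3236,  0.4352,  0.025 ,  1.5741, -0.0116,  1.134 , -0.0751]), 'dq': array([-0.0007,  0.0004, -0.0002, -0.0007,  0.0008,  0.0008, -0.0018]), 'joint_torque': array([ -0.0002, -66.7852,   0.985 , -31.4458,  -0.0604,   0.0429,
         0.0002]), 'position': array([0.2141, 0.5867, 0.2259]), 'ee_rot': array([[-0.9394,  0.3428, -0.0004],
       [ 0.3428,  0.9394, -0.0015],
       [-0.0001, -0.0016, -1.    ]]), 'contact_force': array([-0.4624, -0.7703, -0.2847]), 'ft_torque': array([ 0.0301, -0.0064,  0.0259]), 'gripper_width': 1.001665784497233}
top {} [[415.6451   0.     257.5721]
 [  0.     415.6451 196.4019]
 [  0.       0.       1.    ]] [[ 0.0221  0.9915 -0.1285  0.2671]
 [-0.9997  0.0204 -0.0147  0.1039]
 [-0.012   0.1288  0.9916  1.4599]
 [ 0.      0.      0.      1.    ]]
side {} [[418.4437   0.     248.3869]
 [  0.     418.4437 180.8702]
 [  0.       0.       1.    ]] [[-0.9363  0.195  -0.2922  0.1125]
 [-0.3513 -0.5168  0.7807  0.943 ]
 [ 0.0012  0.8336  0.5524  0.6573]
 [ 0.      0.      0.      1.    ]]
{'mtx': array([[275.3333,   0.    , 254.0337],
       [  0.    , 275.3333, 192.7734],
       [  0.    ,   0.    ,   1.    ]]), 'T_tool_cam': array([[-0.0003,  0.9579,  0.2871,  0.0782],
       [ 1.    ,  0.0004, -0.0005,  0.0013],
       [-0.0007,  0.2871, -0.9579, -0.1586],
       [ 0.    ,  0.    ,  0.    ,  1.    ]])}
```

View pics/top0.png

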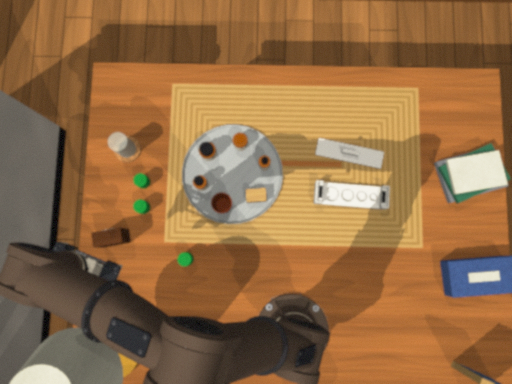

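View pics/side0.png

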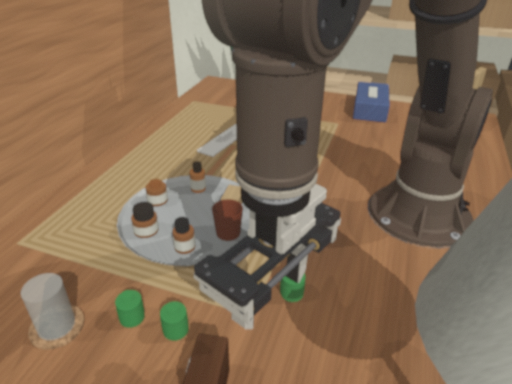

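Run:
```python
from h import *
np.set_printoptions(precision=4,suppress=True)
img,d,K,W,m=cam("top"); P=pts(d,K,W)
for q in ["jar_a","jar_b","jar_c","jar_d","cap_a","cap_b","cap_c","cap_d","cup","case","cover","caddy","tray","block_l","block_r","well_a","well_d"]:
    for x in r.search_frame("top",q)[:5] if q in("cover","caddy","tray","cup","case") or q[-1]in"abcd" and q[:3] in("jar","cap") else r.pinpoint("top",q)[:2]:
        u,v=np.round(x["pixel"]).astype(int); print(q,round(x["conf"],2),(u,v),np.nanmedian(P[v-1:v+2,u-1:u+2].reshape(-1,3),0))
cv2.imwrite("pics/top1.png",cv2.resize(img[110:235,165:405],None,fx=3.3,fy=3.3,interpolation=2))
for uv in [(410,150),(290,110),(180,230),(140,250),(240,170)]: print(uv,P[uv[1],uv[0]])
```

```text
jar_a 0.78 (np.int64(136), np.int64(207)) [0.4033 0.5343 0.0656]
jar_a 0.76 (np.int64(185), np.int64(261)) [0.2263 0.3617 0.0625]
jar_a 0.64 (np.int64(138), np.int64(179)) [0.4992 0.5331 0.066 ]
jar_a 0.53 (np.int64(241), np.int64(138)) [0.6503 0.1864 0.0636]
jar_a 0.41 (np.int64(266), np.int64(165)) [0.5572 0.0982 0.0625]
jar_b 0.78 (np.int64(136), np.int64(207)) [0.4033 0.5343 0.0656]
jar_b 0.76 (np.int64(185), np.int64(261)) [0.2263 0.3617 0.0625]
jar_b 0.64 (np.int64(138), np.int64(179)) [0.4992 0.5331 0.066 ]
jar_b 0.53 (np.int64(241), np.int64(138)) [0.6503 0.1864 0.0636]
jar_b 0.41 (np.int64(266), np.int64(165)) [0.5572 0.0982 0.0625]
jar_c 0.78 (np.int64(136), np.int64(207)) [0.4033 0.5343 0.0656]
jar_c 0.76 (np.int64(185), np.int64(261)) [0.2263 0.3617 0.0625]
jar_c 0.64 (np.int64(138), np.int64(179)) [0.4992 0.5331 0.066 ]
jar_c 0.53 (np.int64(241), np.int64(138)) [0.6503 0.1864 0.0636]
jar_c 0.41 (np.int64(266), np.int64(165)) [0.5572 0.0982 0.0625]
jar_d 0.78 (np.int64(136), np.int64(207)) [0.4033 0.5343 0.0656]
jar_d 0.76 (np.int64(185), np.int64(261)) [0.2263 0.3617 0.0
[... 1275 characters left out ...]
np.int64(201)) [ 0.4437 -0.305   0.0419]
block_l 0.6 (np.int64(321), np.int64(188)) [ 0.4852 -0.0929  0.0396]
block_r 0.82 (np.int64(383), np.int64(201)) [ 0.4437 -0.305   0.0419]
block_r 0.6 (np.int64(321), np.int64(188)) [ 0.4852 -0.0929  0.0396]
well_a 0.93 (np.int64(328), np.int64(198)) [ 0.4548 -0.1219  0.0074]
well_a 0.77 (np.int64(359), np.int64(196)) [ 0.464  -0.2306  0.0091]
well_d 0.93 (np.int64(328), np.int64(198)) [ 0.4548 -0.1219  0.0074]
well_d 0.77 (np.int64(359), np.int64(196)) [ 0.464  -0.2306  0.0091]
(410, 150) [ 0.6341 -0.4149  0.0033]
(290, 110) [0.7745 0.0149 0.0032]
(180, 230) [0.3316 0.3947 0.0038]
(140, 250) [ 0.259   0.5327 -0.0011]
(240, 170) [0.5476 0.1897 0.0135]
```

View pics/top1.png

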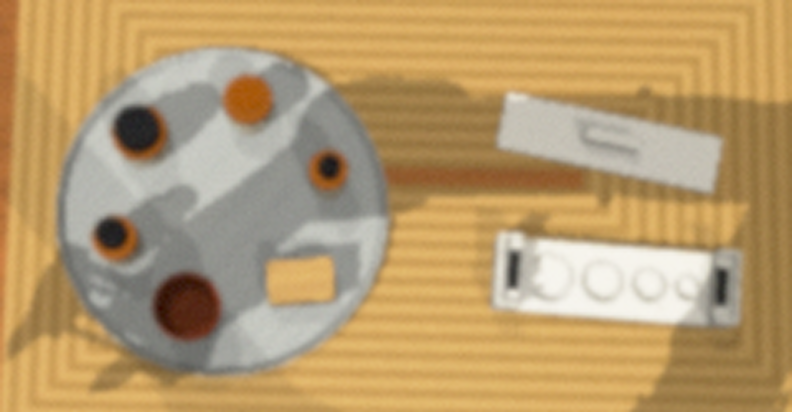

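```bash
cat >> h.py <<'E'
from scipy.spatial.transform import Rotation as R
from scipy.linalg import fractional_matrix_power as fmp
def Rt(yaw): # tool pointing down, tool x at world angle yaw
    c,s=np.cos(yaw),np.sin(yaw); return np.array([[c,s,0],[s,-c,0],[0,0,-1.]])
def go(p,yaw,n,start=None):
    """n equal rows from the start pose (measured by default) to p,yaw"""
    A=np.eye(4)
    if start is None: o=r.get_obs(); A[:3,:3]=o["ee_rot"];A[:3,3]=o["position"]
    else: A[:3,:3]=Rt(start[1]);A[:3,3]=start[0]
    B=np.eye(4);B[:3,:3]=Rt(yaw);B[:3,3]=p
    M=np.real(fmp(np.linalg.inv(A)@B,1/n))
    print(n,"rows of",np.round(M[:3,3]*1000,1).tolist(),np.round(R.from_matrix(M[:3,:3]).as_rotvec(),4).tolist())
E
python3 -c "
from h import *
go([.55,.23,.32],np.pi/2,14)"
```

```text
14 rows of [-37.1, 3.7, -6.7] [0.0, -0.0, 0.0872]
```

Request:
play_rows --series '[[[-37,3.7,-6.7],[0,0,0.0872],0],[[-37,3.7,-6.7],[0,0,0.0872],0],[[-37,3.7,-6.7],[0,0,0.0872],0],[[-37,3.7,-6.7],[0,0,0.0872],0],[[-37,3.7,-6.7],[0,0,0.0872],0],[[-37,3.7,-6.7],[0,0,0.0872],0],[[-37,3.7,-6.7],[0,0,0.0872],0],[[-37,3.7,-6.7],[0,0,0.0872],0],[[-37,3.7,-6.7],[0,0,0.0872],0],[[-37,3.7,-6.7],[0,0,0.0872],0],[[-37,3.7,-6.7],[0,0,0.0872],0],[[-37,3.7,-6.7],[0,0,0.0872],0],[[-37,3.7,-6.7],[0,0,0.0872],0],[[-37,3.7,-6.7],[0,0,0.0872],0],[[0,0,0],[0,0,0],0],[[0,0,0],[0,0,0],0]]'

```text
clock: 2.6
position: [0.5492, 0.2298, 0.321]
ee_rot: [[0.001, 1.0, 0.001], [1.0, -0.001, 0.001], [0.001, 0.001, -1.0]]
contact_force: [-0.5, 0.6, -0.7]
gripper_width: 0.996
```

```bash
cat >> h.py <<'E'
def caps(img,P):
    """dark top faces of caps over the tray: centre, across, top z"""
    m=((img.max(2)<75)&(P[...,2]>.06)&(P[...,2]<.1)).astype(np.uint8)
    n,L,S,C=cv2.connectedComponentsWithStats(m)
    for i in range(1,n):
        if S[i,4]<60: continue
        Q=P[L==i]; z=np.median(Q[:,2]); Q=Q[abs(Q[:,2]-z)<.006]
        (x,y),rad=cv2.minEnclosingCircle(Q[:,:2].astype(np.float32))
        print("cap px",C[i].round(),"circ",np.round([x,y],4),"dia",round(2*rad,4),"mean",Q[:,:2].mean(0).round(4),"eqdia",round(float(np.ptp(Q[:,0])),4),round(float(np.ptp(Q[:,1])),4),"z",round(float(z),4))
E
python3 - <<'E'
from h import *
img,d,K,W,m=cam("wrist"); P=pts(d,K,W); caps(img,P); np.savez("w0.npz",img=img,d=d,K=K,W=W)
cv2.imwrite("pics/w0.png",img)
for q in ["jar_a","cap_a","case","cup"]:
    for x in r.pinpoint("wrist",q)[:5]: print(q,round(x["conf"],2),np.round(x["pixel"]),onplane(x["pixel"],K,W,.06 if q=="cap_a" else .004))
E
```

```text
cap px [217.  96.] circ [0.4996 0.3282] dia 0.0322 mean [0.4996 0.3286] eqdia 0.0314 0.0298 z 0.0814
cap px [298. 111.] circ [0.6112 0.3079] dia 0.0472 mean [0.6113 0.3083] eqdia 0.0464 0.0462 z 0.0736
cap px [189. 145.] circ [0.4474 0.2575] dia 0.0511 mean [0.4546 0.2594] eqdia 0.0229 0.0473 z 0.0743
cap px [155. 155.] circ [0.4233 0.2482] dia 0.0632 mean [0.4023 0.2448] eqdia 0.0318 0.063 z 0.0713
cap px [268. 242.] circ [0.5727 0.107 ] dia 0.0243 mean [0.5722 0.1083] eqdia 0.0206 0.0237 z 0.0867
jar_a 0.88 [309. 183.] [0.64811057 0.18508563 0.004     ]
jar_a 0.68 [293. 112.] [0.61362296 0.30732703 0.004     ]
jar_a 0.61 [224.  97.] [0.5010159  0.33006703 0.004     ]
jar_a 0.56 [267. 222.] [0.57315511 0.10990013 0.004     ]
jar_a 0.53 [269. 237.] [0.57824749 0.07907682 0.004     ]
cap_a 0.81 [291. 113.] [0.60404086 0.30495216 0.06      ]
cap_a 0.79 [269. 236.] [0.57424291 0.10902815 0.06      ]
cap_a 0.64 [219.  98.] [0.49911395 0.32646113 0.06      ]
case 0.77 [203. 212.] [0.45588535 0.13020393 0.004     ]
cup 0.66 [182. 148.] [0.42669472 0.24763485 0.004     ]
cup 0.56 [221. 101.] [0.49491276 0.32387416 0.004     ]
cup 0.39 [292. 110.] [0.61322479 0.30907442 0.004     ]
```

View pics/w0.png

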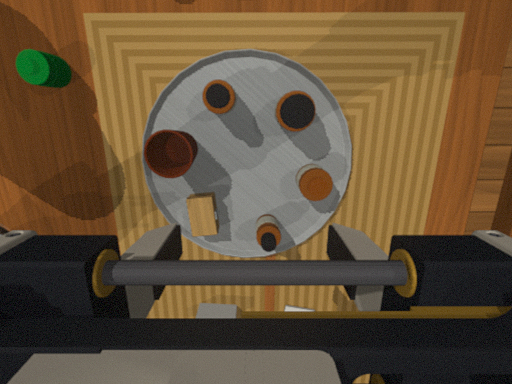

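Request:
play_rows --series '[[[13,10.3,30.2],[0,0,0],0],[[13,10.3,30.2],[0,0,0],0],[[13,10.3,30.2],[0,0,0],0],[[13,10.3,30.2],[0,0,0],0],[[13,10.3,30.2],[0,0,0],0],[[13,10.3,30.2],[0,0,0],0],[[0,0,19.5],[0,0,0],0],[[0,0,19.5],[0,0,0],0],[[0,0,19.5],[0,0,0],0],[[0,0,19],[0,0,0],0],[[0,0,0],[0,0,0],0],[[0,0,0],[0,0,0],0],[[0,0,0],[0,0,0],1],[[0,0,0],[0,0,0],1],[[0,0,0],[0,0,0],1],[[0,0,0],[0,0,0],1],[[0,0,0],[0,0,0],1],[[0,0,0],[0,0,0],1]]' --force 15

```text
clock: 4.65
position: [0.6108, 0.3086, 0.062]
ee_rot: [[-0.0, 1.0, 0.0], [1.0, 0.0, 0.0], [0.0, 0.0, -1.0]]
contact_force: [2.8, 0.2, 1.1]
gripper_width: 0.526
```

Request:
play_rows --series '[[[0,0,-5],[0,0,0],1],[[0,0,-10],[0,0,0],1],[[0,0,-15],[0,0,0],1],[[0,0,-20],[0,0,0],1],[[0,0,-40],[0,0,0],1],[[0,0,-40],[0,0,0],1],[[0,0,-40],[0,0,0],1],[[-20,-3,-20],[0,0,0],1],[[-30,-6,0],[0,0,0],1],[[-46,-6,0],[0,0,0],1],[[-48,-8,0],[0,0,0],1],[[-48,-8,0],[0,0,0],1],[[-48,-8,0],[0,0,0],1],[[-48,-8,0],[0,0,0],1],[[-48,-8,0],[0,0,0],1],[[-48,-8,0],[0,0,0],1],[[-48,-8,0],[0,0,0],1],[[-48,-6,0],[0,0,0],1],[[-48,-4,0],[0,0,0],1],[[-30,0,0],[0,0,0],1]]'

```text
clock: 6.65
position: [0.5282, -0.2538, 0.2537]
ee_rot: [[0.004, 1.0, 0.002], [1.0, -0.004, -0.001], [-0.001, 0.002, -1.0]]
contact_force: [0.3, 0.1, 0.7]
gripper_width: 0.519
```

Run:
```python
from h import *
print(r.get_obs()["position"],r.get_obs()["gripper_width"])
img,d,K,W,m=cam("wrist"); np.savez("w1.npz",img=img,d=d,K=K,W=W)
cv2.imwrite("pics/w1.png",img)
for q in ["well_a","block_l","cover"]:
    for x in r.pinpoint("wrist",q)[:5]: print(q,round(x["conf"],2),np.round(x["pixel"]),onplane(x["pixel"],K,W,{"w":.008,"b":.036,"c":0}[q[0]]).round(4))
```

```text
[ 0.5281957  -0.25382856  0.25372298] 0.5188615170857266
well_a 0.95 [211.  78.] [ 0.4702 -0.1324  0.008 ]
well_a 0.77 [209. 154.] [ 0.4623 -0.2359  0.008 ]
well_a 0.71 [212. 118.] [ 0.4687 -0.1857  0.008 ]
well_a 0.68 [250. 236.] [ 0.5225 -0.369   0.008 ]
block_l 0.95 [209.  39.] [ 0.4744 -0.0915  0.036 ]
block_l 0.66 [207. 207.] [ 0.4607 -0.3087  0.036 ]
cover 0.54 [211. 129.] [ 0.4661 -0.2004  0.    ]
```

View pics/w1.png

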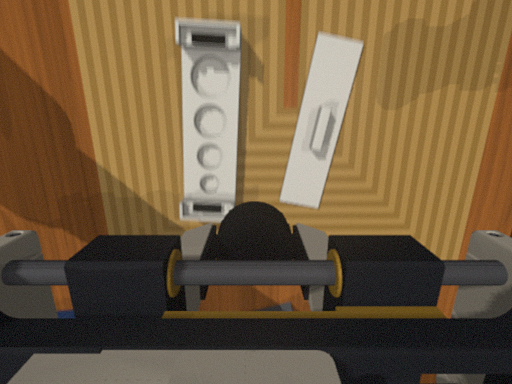

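```bash
cat >> h.py <<'E'
def caddy(img,P):
    reg=(P[...,0]>.40)&(P[...,0]<.54)&(P[...,1]>-.36)&(P[...,1]<-.05)
    m=(reg&(img.max(2)<80)&(P[...,2]>.028)&(P[...,2]<.05)).astype(np.uint8)
    n,L,S,C=cv2.connectedComponentsWithStats(m); b=[]
    for i in range(1,n):
        if S[i,4]>80: Q=P[L==i]; b.append(cv2.minAreaRect((Q[:,:2]*1000).astype(np.float32))+(np.median(Q[:,2]),))
    for x in b: print("pad",x)
    Q=P[reg&(P[...,2]>.012)&(P[...,2]<.06)&(img.min(2)>100)]
    rc=cv2.minAreaRect((Q[:,:2]*1000).astype(np.float32)); print("rect",rc, len(Q))
    for lo,hi in((.013,.023),(.032,.05)):
        q=Q[(Q[:,2]>lo)&(Q[:,2]<hi)]; print("z med",lo,np.median(q[:,2]))
    return b
def cover(img,P,box=(.54,.72,-.34,-.05)):
    reg=(P[...,0]>box[0])&(P[...,0]<box[1])&(P[...,1]>box[2])&(P[...,1]<box[3])&(img.min(2)>95)&(abs(img[...,2].astype(int)-img[...,0])<40)
    Q=P[reg&(P[...,2]>.001)&(P[...,2]<.05)]; print("cover rect",cv2.minAreaRect((Q[:,:2]*1000).astype(np.float32)),"n",len(Q),"med",np.median(Q,0))
    rb=Q[(Q[:,2]>.022)]; print("rib",cv2.minAreaRect((rb[:,:2]*1000).astype(np.float32)),len(rb),np.median(rb[:,2]))
E
python3 - <<'E'
from h import *
f=np.load("w1.npz"); P=pts(f["d"],f["K"],f["W"]); img=f["img"]
caddy(img,P); cover(img,P)
g=cv2.cvtColor(img,cv2.COLOR_BGR2GRAY)
big=cv2.resize(img[15:225,170:250],None,fx=3.4,fy=3.4,interpolation=2); dd=P[15:225,170:250,2]; dz=np.uint8(np.clip(np.nan_to_num(dd)*255/.05,0,255)); dz=cv2.applyColorMap(cv2.resize(dz,None,fx=3.4,fy=3.4,interpolation=0),2)
cv2.imwrite("pics/w1c.png",cv2.resize(np.hstack([big,dz]),None,fx=.8,fy=.8))
E
```

```text
pad ((473.7512512207031, -91.63619995117188), (8.155845642089844, 39.25641632080078), 86.67874145507812, np.float64(0.0420552732744435))
pad ((460.59307861328125, -308.6223449707031), (12.113243103027344, 38.59799575805664), 86.48716735839844, np.float64(0.042248238995472476))
rect ((467.5677795410156, -197.03501892089844), (250.8953399658203, 76.32833862304688), 86.56269073486328) 7581
z med 0.013 0.01836828247662553
z med 0.032 0.03772310305650045
cover rect ((621.40478515625, -200.4133758544922), (240.1080322265625, 64.25601196289062), 78.7179946899414) n 7457 med [ 0.62100745 -0.18410137  0.00667433]
rib ((621.3015747070312, -196.20826721191406), (59.53498458862305, 14.873244285583496), 78.76457977294922) 472 0.026462290439270425
```

View pics/w1c.png

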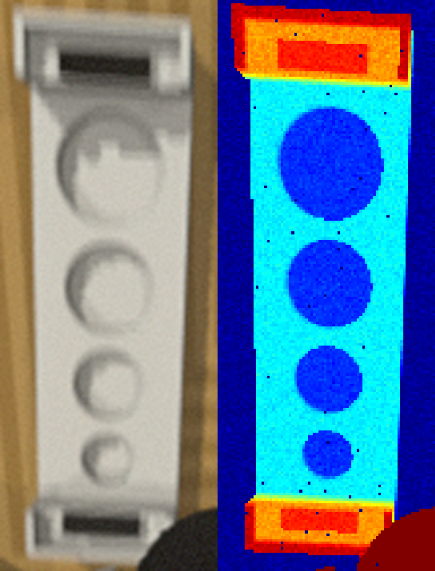

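```bash
cat >> h.py <<'E'
def wells(img,P,K,W):
    """rims of the four wells, on the plane z=.018, and the caddy pose fitted to them"""
    Z=P[...,2]; reg=(P[...,0]>.40)&(P[...,0]<.54)&(P[...,1]>-.36)&(P[...,1]<-.05)
    bd=(reg&(Z>.012)&(Z<.06)).astype(np.uint8); hull=np.zeros_like(bd)
    c=np.vstack(cv2.findContours(bd,0,2)[0]); cv2.fillConvexPoly(hull,cv2.convexHull(c),1)
    hole=cv2.morphologyEx(((Z<.0165)&(cv2.erode(hull,np.ones((5,5)))>0)).astype(np.uint8),cv2.MORPH_OPEN,np.ones((5,5)))
    n,L,S,C=cv2.connectedComponentsWithStats(hole); out=[]
    for i in range(1,n):
        if S[i,4]<100: continue
        v,u=np.nonzero(L==i); Q=np.array([onplane(q,K,W,.018) for q in zip(u,v)])[:,:2]
        cc=Q.mean(0); area=cv2.contourArea(cv2.convexHull((Q*1000).astype(np.float32)))
        out.append((np.sqrt(4*area/np.pi),cc)); print("hole",cc.round(4),"dia",out[-1][0].round(1))
    return out
def fitcaddy(out):
    A=[];B=[]
    for dia,c in out:
        k=int(np.argmin(abs(np.array([28,36,44,52])-dia-1))); A.append([0,[-.0795,-.0385,.0105,.0675][k]]);B.append(c)
    A=np.array(A);B=np.array(B);a=A-A.mean(0);b=B-B.mean(0); yv=(a[:,1:]*b).sum(0)/(a[:,1]**2).sum()
    th=np.arctan2(yv[1],yv[0]); u=np.array([np.cos(th),np.sin(th)]); o=B.mean(0)-u*A[:,1].mean()
    print("caddy origin",o.round(4),"y-axis deg",np.degrees(th).round(2),"scale",np.linalg.norm(yv).round(4),"res",(B-o-np.outer(A[:,1],u)).round(4).tolist())
    for nme,y in zip("abcd",[-.0795,-.0385,.0105,.0675]): print("well",nme,(o+u*y).round(4))
    return o,u
E
python3 - <<'E'
from h import *
f=np.load("w1.npz"); P=pts(f["d"],f["K"],f["W"]); img=f["img"]
fitcaddy(wells(img,P,f["K"],f["W"]))
caps(img,P)
E
```

```text
hole [ 0.4718 -0.1291] dia 50.8
hole [ 0.4684 -0.186 ] dia 42.8
hole [ 0.4658 -0.2347] dia 35.1
hole [ 0.4629 -0.276 ] dia 25.9
caddy origin [ 0.4678 -0.1965] y-axis deg 86.56 scale 1.0005 res [[-0.0, -0.0], [-0.0001, 0.0], [0.0003, 0.0002], [-0.0002, -0.0002]]
well a [ 0.463  -0.2758]
well b [ 0.4655 -0.2349]
well c [ 0.4684 -0.186 ]
well d [ 0.4719 -0.1291]
```

Request:
play_rows --series '[[[15.7,-7,20],[0,0,0],1],[[15.7,-7,28.7],[0,0,0],1],[[15.7,-7,25],[0,0,0],1],[[15.7,-7,25],[0,0,0],1],[[15.7,-7,25],[0,0,0],1],[[15.7,-7,25],[0,0,0],1],[[15.7,-7,25],[0,0,0],1],[[15.3,-7,20],[0,0,0],1],[[0,0,10],[0,0,0],1],[[0,0,10],[0,0,0],1],[[0,0,5],[0,0,0],1],[[0,0,0],[0,0,0],1],[[0,0,0],[0,0,0],1],[[0,0,0],[0,0,0],1]]'

```text
clock: 8.25
position: [0.4743, -0.1247, 0.0337]
ee_rot: [[0.001, 1.0, 0.001], [1.0, -0.001, -0.0], [-0.0, 0.001, -1.0]]
contact_force: [-0.1, 0.1, -0.7]
gripper_width: 0.513
```

Request:
play_rows --series '[[[-3.9,-2.4,0],[0,0,0],1],[[0,0,0],[0,0,0],1],[[0,0,0],[0,0,0],1],[[0,0,3],[0,0,0],1],[[0,0,3],[0,0,0],1],[[0,0,3],[0,0,0],1],[[0,0,2],[0,0,0],1],[[0,0,1],[0,0,0],1],[[0,0,0],[0,0,0],1],[[0,0,0],[0,0,0],1]]'

```text
clock: 9.25
position: [0.4714, -0.1281, 0.0211]
ee_rot: [[-0.0, 1.0, 0.0], [1.0, 0.0, -0.0], [-0.0, 0.0, -1.0]]
contact_force: [0.1, -0.9, -1.0]
gripper_width: 0.519
```

Request:
play_rows --series '[[[0,0,0],[0,0,0],0.6],[[0,0,0],[0,0,0],0.3],[[0,0,0],[0,0,0],0],[[0,0,0],[0,0,0],0],[[0,0,-8],[0,0,0],0],[[0,0,-20],[0,0,0],0],[[0,0,-40],[0,0,0],0],[[0,0,-40],[0,0,0],0],[[15,3,-40],[0,0,0],0],[[35,8,-40],[0,0,0],0],[[45,10,-40],[0,0,0],0],[[45,10,-31],[0,0,0],0],[[45,10,0],[0,0,0],0],[[45,10,0],[0,0,0],0],[[40,10,0],[0,0,0],0],[[20,7,0],[0,0,0],0],[[8,2,0],[0,0,0],0],[[0,0,0],[0,0,0],0],[[0,0,0],[0,0,0],0],[[0,0,0],[0,0,0],0]]'

```text
clock: 11.25
position: [0.5379, 0.1525, 0.2673]
ee_rot: [[0.003, 1.0, 0.0], [1.0, -0.003, -0.0], [-0.0, 0.0, -1.0]]
contact_force: [-0.4, -1.0, 0.4]
gripper_width: 1.0
```

Run:
```python
from h import *
img,d,K,W,m=cam("wrist"); P=pts(d,K,W); caps(img,P); np.savez("w2.npz",img=img,d=d,K=K,W=W)
```

```text
cap px [219.  21.] circ [0.4994 0.3282] dia 0.0323 mean [0.4994 0.3276] eqdia 0.0308 0.0309 z 0.0813
cap px [144.  92.] circ [0.4235 0.2484] dia 0.064 mean [0.4049 0.2522] eqdia 0.0484 0.0625 z 0.0708
cap px [187. 101.] circ [0.4496 0.2422] dia 0.049 mean [0.4565 0.2421] eqdia 0.0164 0.0476 z 0.0748
cap px [280. 208.] circ [0.5724 0.1065] dia 0.0241 mean [0.5719 0.1074] eqdia 0.0223 0.0229 z 0.0871
```

Request:
play_rows --series '[[[-7.6,5.8,22],[0,0,0],0],[[-7.6,5.8,22],[0,0,0],0],[[-7.6,5.8,22],[0,0,0],0],[[-7.6,5.7,22],[0,0,0],0],[[-7.6,5.7,22],[0,0,0],0],[[-7.7,5.7,22],[0,0,0],0],[[0,0,15],[0,0,0],0],[[0,0,15],[0,0,0],0],[[0,0,15],[0,0,0],0],[[0,0,14.3],[0,0,0],0],[[0,0,0],[0,0,0],0],[[0,0,0],[0,0,0],0],[[0,0,0],[0,0,0],0.5],[[0,0,0],[0,0,0],1],[[0,0,0],[0,0,0],1],[[0,0,0],[0,0,0],1],[[0,0,0],[0,0,0],1],[[0,0,0],[0,0,0],1],[[0,0,0],[0,0,0],1],[[0,0,0],[0,0,0],1]]' --force 12

```text
clock: 13.3
position: [0.5724, 0.1092, 0.0757]
ee_rot: [[-0.0, 1.0, -0.0], [1.0, 0.0, 0.0], [0.0, -0.0, -1.0]]
contact_force: [0.3, -0.6, -0.2]
gripper_width: 0.351
```

Request:
play_rows --series '[[[-2.3,0,0],[0,0,0],1],[[0,0,0],[0,0,0],1],[[0,0,0],[0,0,0],1],[[0,0,0],[0,0,0],1],[[0,0,0],[0,0,0],1]]'

```text
clock: 13.8
position: [0.5724, 0.1068, 0.0757]
ee_rot: [[-0.0, 1.0, -0.0], [1.0, 0.0, 0.0], [0.0, -0.0, -1.0]]
contact_force: [0.5, 0.9, -0.6]
gripper_width: 0.257
```

Request:
play_rows --series '[[[0,0,-4],[0,0,0],1],[[0,0,-10],[0,0,0],1],[[0,0,-20],[0,0,0],1],[[0,0,-35],[0,0,0],1],[[0,0,-40],[0,0,0],1],[[-12,-3,-20],[0,0,0],1],[[-28,-8,0],[0,0,0],1],[[-35,-10,0],[0,0,0],1],[[-35,-10,0],[0,0,0],1],[[-35,-10,0],[0,0,0],1],[[-35,-10,0],[0,0,0],1],[[-35,-10,0],[0,0,0],1],[[-35,-10,0],[0,0,0],1],[[-35,-10,0],[0,0,0],1],[[-35,-10,0],[0,0,0],1],[[-35,-10,0],[0,0,0],1],[[-25,-3,0],[0,0,0],1],[[-10,0,0],[0,0,0],1],[[0,0,0],[0,0,0],1],[[0,0,0],[0,0,0],1]]'

```text
clock: 15.8
position: [0.469, -0.2818, 0.2048]
ee_rot: [[-0.001, 1.0, 0.0], [1.0, 0.001, 0.001], [0.001, 0.0, -1.0]]
contact_force: [0.4, 0.2, -0.2]
gripper_width: 0.251
```

Run:
```python
from h import *
print(r.get_obs()["position"],np.abs(r.get_obs()["dq"]).max())
img,d,K,W,m=cam("wrist"); P=pts(d,K,W); np.savez("w3.npz",img=img,d=d,K=K,W=W)
fitcaddy(wells(img,P,K,W)); caps(img,P)
s=(P[...,0]>.44)&(P[...,0]<.505)&(P[...,1]>-.16)&(P[...,1]<-.09)&(img.max(2)<70)&(P[...,2]>.024)&(P[...,2]<.04)
Q=P[s]; print("cap d", len(Q), np.median(Q,0), cv2.minEnclosingCircle(Q[:,:2].astype(np.float32)), "z tilt", [np.median(Q[h,2]) for h in (Q[:,0]<.465,Q[:,0]>.478,Q[:,1]<-.136,Q[:,1]>-.122)])
cv2.imwrite("pics/w3.png",img)
```

```text
[ 0.46901531 -0.28181707  0.20478064] 0.012081622157334736
hole [ 0.4683 -0.1861] dia 42.9
hole [ 0.4657 -0.2349] dia 34.8
hole [ 0.4629 -0.2756] dia 26.9
caddy origin [ 0.4678 -0.1964] y-axis deg 86.58 scale 0.9965 res [[-0.0001, -0.0001], [0.0002, -0.0001], [-0.0001, 0.0002]]
well a [ 0.463  -0.2758]
well b [ 0.4655 -0.2349]
well c [ 0.4684 -0.1859]
well d [ 0.4718 -0.129 ]
cap d 1713 [ 0.47204525 -0.12908866  0.03257187] ((0.4761640727519989, -0.12264751642942429), 0.03190331906080246) z tilt [np.float64(0.032550653741405366), np.float64(0.03261544652414078), np.float64(0.03248859766959364), np.float64(0.03261569173336437)]
```

View pics/w3.png

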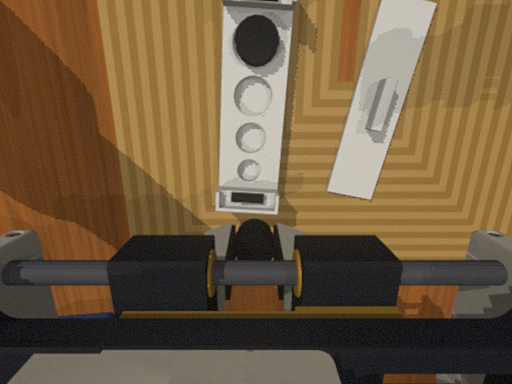

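Request:
play_rows --series '[[[3,-3,15],[0,0,0],1],[[3,-3,30],[0,0,0],1],[[0,0,30],[0,0,0],1],[[0,0,30],[0,0,0],1],[[0,0,30],[0,0,0],1],[[0,0,20],[0,0,0],1],[[0,0,10],[0,0,0],1],[[0,0,5],[0,0,0],1],[[0,0,0],[0,0,0],1],[[0,0,0],[0,0,0],1],[[0,0,0],[0,0,0],1]]'

```text
clock: 16.95
position: [0.4631, -0.2774, 0.0356]
ee_rot: [[-0.0, 1.0, 0.002], [1.0, 0.0, -0.0], [-0.0, 0.002, -1.0]]
contact_force: [-0.8, 0.0, -0.1]
gripper_width: 0.255
```

Request:
play_rows --series '[[[1.5,0,0],[0,0,0],1],[[0,0,0],[0,0,0],1],[[0,0,4],[0,0,0],1],[[0,0,4],[0,0,0],1],[[0,0,3],[0,0,0],1],[[0,0,2],[0,0,0],1],[[0,0,1.5],[0,0,0],1],[[0,0,0],[0,0,0],1],[[0,0,0],[0,0,0],1]]'

```text
clock: 17.85
position: [0.4624, -0.2757, 0.0203]
ee_rot: [[0.0, 1.0, -0.0], [1.0, -0.0, 0.0], [0.0, -0.0, -1.0]]
contact_force: [-1.5, 1.6, 4.8]
gripper_width: 0.258
```

Request:
play_rows --series '[[[0,0,0],[0,0,0],0.6],[[0,0,0],[0,0,0],0.3],[[0,0,0],[0,0,0],0],[[0,0,0],[0,0,0],0],[[0,0,0],[0,0,0],0],[[0,0,-8],[0,0,0],0],[[0,0,-20],[0,0,0],0],[[0,0,-40],[0,0,0],0],[[0,0,-40],[0,0,0],0],[[10,1,-40],[0,0,0],0],[[25,3,-22],[0,0,0],0],[[35,3,0],[0,0,0],0],[[40,3,0],[0,0,0],0],[[40,3,0],[0,0,0],0],[[40,3,0],[0,0,0],0],[[40,3,0],[0,0,0],0],[[40,3,0],[0,0,0],0],[[40,3,0],[0,0,0],0],[[40,3,0],[0,0,0],0],[[40,3,0],[0,0,0],0]]'

```text
clock: 19.85
position: [0.4933, 0.1158, 0.1909]
ee_rot: [[0.0, 1.0, 0.001], [1.0, -0.0, 0.0], [0.0, 0.001, -1.0]]
contact_force: [0.3, -0.2, -0.5]
gripper_width: 0.995
```

Request:
play_rows --series '[[[40,3,0],[0,0,0],0],[[40,3,0],[0,0,0],0],[[35,3,0],[0,0,0],0],[[25,0,0],[0,0,0],0],[[10,0,0],[0,0,0],0],[[0,0,0],[0,0,0],0],[[0,0,0],[0,0,0],0]]'

```text
clock: 20.55
position: [0.5026, 0.2625, 0.1904]
ee_rot: [[0.001, 1.0, 0.0], [1.0, -0.001, -0.001], [-0.001, 0.0, -1.0]]
contact_force: [0.2, -0.3, 0.0]
gripper_width: 0.998
```

Run:
```python
from h import *
print(r.get_obs()["position"],np.abs(r.get_obs()["dq"]).max())
img,d,K,W,m=cam("wrist"); P=pts(d,K,W); np.savez("w4.npz",img=img,d=d,K=K,W=W)
caps(img,P)
```

```text
[0.50262178 0.2625293  0.19037739] 0.012923837756489476
cap px [250. 124.] circ [0.4988 0.3284] dia 0.0318 mean [0.4988 0.3288] eqdia 0.0304 0.0307 z 0.0815
cap px [200. 182.] circ [0.4395 0.2646] dia 0.0536 mean [0.4456 0.272 ] eqdia 0.0403 0.0368 z 0.0721
cap px [156. 206.] circ [0.41   0.2489] dia 0.0543 mean [0.3979 0.2431] eqdia 0.0184 0.054 z 0.0709
cap px [186. 227.] circ [0.426  0.2192] dia 0.0203 mean [0.4262 0.2179] eqdia 0.0201 0.0027 z 0.0677
```

Request:
play_rows --series '[[[11,-0.6,10],[0,0,0],0],[[11,-0.6,10],[0,0,0],0],[[11,-0.6,10],[0,0,0],0],[[11,-0.6,10],[0,0,0],0],[[11,-0.6,10],[0,0,0],0],[[11,-0.6,10],[0,0,0],0],[[0,0,15],[0,0,0],0],[[0,0,15],[0,0,0],0],[[0,0,15],[0,0,0],0],[[0,0,10],[0,0,0],0],[[0,0,5.3],[0,0,0],0],[[0,0,0],[0,0,0],0],[[0,0,0],[0,0,0],0],[[0,0,0],[0,0,0],0]]'

```text
clock: 22.0
position: [0.4993, 0.3306, 0.0706]
ee_rot: [[-0.0, 1.0, 0.001], [1.0, 0.0, 0.001], [0.001, 0.001, -1.0]]
contact_force: [0.7, 0.6, -0.7]
gripper_width: 1.003
```

Request:
play_rows --series '[[[-2,0,0.5],[0,0,0],0.3],[[0,0,0],[0,0,0],0.6],[[0,0,0],[0,0,0],1],[[0,0,0],[0,0,0],1],[[0,0,0],[0,0,0],1],[[0,0,0],[0,0,0],1],[[0,0,0],[0,0,0],1],[[0,0,0],[0,0,0],1],[[0,0,0],[0,0,0],1],[[0,0,0],[0,0,0],1],[[0,0,0],[0,0,0],1],[[0,0,0],[0,0,0],1]]'

```text
clock: 23.2
position: [0.4988, 0.3283, 0.0694]
ee_rot: [[-0.0, 1.0, -0.0], [1.0, 0.0, -0.0], [-0.0, -0.0, -1.0]]
contact_force: [-0.1, 1.0, 1.1]
gripper_width: 0.339
```

Request:
play_rows --series '[[[0,0,-4],[0,0,0],1],[[0,0,-10],[0,0,0],1],[[0,0,-20],[0,0,0],1],[[0,0,-35],[0,0,0],1],[[0,0,-35],[0,0,0],1],[[-10,0,-16],[0,0,0],1],[[-25,0,0],[0,0,0],1],[[-38,-2,0],[0,0,0],1],[[-40,-2,0],[0,0,0],1],[[-40,-2,0],[0,0,0],1],[[-40,-2,0],[0,0,0],1],[[-40,-2,0],[0,0,0],1],[[-40,-3,0],[0,0,0],1],[[-40,-3,0],[0,0,0],1],[[-40,-3,0],[0,0,0],1],[[-40,-3,0],[0,0,0],1],[[-40,-3,0],[0,0,0],1],[[-40,-3,0],[0,0,0],1],[[-40,-3,0],[0,0,0],1],[[-35,-2,0],[0,0,0],1]]'

```text
clock: 25.2
position: [0.4648, -0.2221, 0.1898]
ee_rot: [[0.001, 1.0, 0.0], [1.0, -0.001, -0.0], [-0.0, 0.0, -1.0]]
contact_force: [1.0, 0.7, 0.4]
gripper_width: 0.342
```

Request:
play_rows --series '[[[-15,0,0],[0,0,0],1],[[0,0,0],[0,0,0],1],[[0,0,0],[0,0,0],1],[[0,0,0],[0,0,0],1]]'

```text
clock: 25.6
position: [0.4659, -0.2333, 0.1893]
ee_rot: [[-0.002, 1.0, -0.0], [1.0, 0.002, 0.001], [0.001, -0.0, -1.0]]
contact_force: [0.1, -0.2, -0.5]
gripper_width: 0.346
```

```bash
cat >> h.py <<'E'
def seated(img,P,xy,rad):
    s=(np.hypot(P[...,0]-xy[0],P[...,1]-xy[1])<rad+.008)&(img.max(2)<70)&(P[...,2]>.020)&(P[...,2]<.045)
    Q=P[s]; z=np.median(Q[:,2]); Q=Q[abs(Q[:,2]-z)<.003]; e=Q-Q.mean(0)
    print("seated?",len(Q),Q.mean(0).round(4),"want xy",xy,"tilt deg",np.degrees(np.linalg.lstsq(e[:,:2],e[:,2],rcond=None)[0]).round(2))
E
python3 - <<'E'
from h import *
print(r.get_obs()["position"],np.abs(r.get_obs()["dq"]).max(),r.get_obs()["gripper_width"])
img,d,K,W,m=cam("wrist"); P=pts(d,K,W); np.savez("w5.npz",img=img,d=d,K=K,W=W)
wells(img,P,K,W); seated(img,P,(.463,-.2758),.012); seated(img,P,(.4719,-.129),.024); cover(img,P)
E
```

```text
[ 0.46589742 -0.23333576  0.18932731] 0.009356557154333603 0.34567509923568845
hole [ 0.4681 -0.1858] dia 42.9
hole [ 0.4647 -0.235 ] dia 34.6
seated? 92 [ 0.4619 -0.2684  0.0319] want xy (0.463, -0.2758) tilt deg [-0.1  -4.57]
seated? 1597 [ 0.4716 -0.1287  0.0326] want xy (0.4719, -0.129) tilt deg [ 0.22 -0.07]
cover rect ((620.5775146484375, -197.1890106201172), (239.84637451171875, 62.806846618652344), 78.68024444580078) n 10084 med [ 0.6194453  -0.17893531  0.0067982 ]
rib ((620.6334228515625, -196.08937072753906), (59.489376068115234, 14.610502243041992), 79.1642837524414) 666 0.026463501885641394
```

Request:
play_rows --series '[[[-1.6,-0.4,15],[0,0,0],1],[[0,0,30],[0,0,0],1],[[0,0,30],[0,0,0],1],[[0,0,30],[0,0,0],1],[[0,0,25],[0,0,0],1],[[0,0,15],[0,0,0],1],[[0,0,8],[0,0,0],1],[[0,0,0],[0,0,0],1],[[0,0,0],[0,0,0],1],[[0,0,0],[0,0,0],1]]'

```text
clock: 26.65
position: [0.4662, -0.2364, 0.0373]
ee_rot: [[-0.0, 1.0, 0.002], [1.0, 0.0, -0.0], [-0.0, 0.001, -1.0]]
contact_force: [0.4, 0.2, 0.1]
gripper_width: 0.346
```

Request:
play_rows --series '[[[1.5,-0.6,2],[0,0,0],1],[[0,0,0],[0,0,0],1],[[0,0,4],[0,0,0],1],[[0,0,4],[0,0,0],1],[[0,0,3],[0,0,0],1],[[0,0,2],[0,0,0],1],[[0,0,1.5],[0,0,0],1],[[0,0,0],[0,0,0],1],[[0,0,0],[0,0,0],1]]'

```text
clock: 27.55
position: [0.4647, -0.2348, 0.02]
ee_rot: [[0.0, 1.0, -0.0], [1.0, -0.0, 0.0], [0.0, -0.0, -1.0]]
contact_force: [-1.8, 0.2, 5.4]
gripper_width: 0.343
```

Request:
play_rows --series '[[[0,0,0],[0,0,0],0.6],[[0,0,0],[0,0,0],0.3],[[0,0,0],[0,0,0],0],[[0,0,0],[0,0,0],0],[[0,0,0],[0,0,0],0],[[0,0,-8],[0,0,0],0],[[0,0,-20],[0,0,0],0],[[0,0,-40],[0,0,0],0],[[-10,5,-40],[0,0,0],0],[[-20,20,-40],[0,0,0],0],[[-25,25,-40],[0,0,0],0],[[-15,15,-35],[0,0,0],0],[[0,0,-15],[0,0,0],0],[[0,0,0],[0,0,0],0],[[0,0,0],[0,0,0],0],[[0,0,0],[0,0,0],0]]'

```text
clock: 29.15
position: [0.5275, -0.3023, 0.2542]
ee_rot: [[-0.0, 1.0, -0.002], [1.0, 0.0, 0.001], [0.001, -0.002, -1.0]]
contact_force: [-0.9, -0.1, -0.7]
gripper_width: 0.999
```

Run:
```python
from h import *
print(r.get_obs()["position"],np.abs(r.get_obs()["dq"]).max(),r.get_obs()["gripper_width"])
img,d,K,W,m=cam("wrist"); P=pts(d,K,W); np.savez("w6.npz",img=img,d=d,K=K,W=W)
seated(img,P,(.463,-.2758),.012); seated(img,P,(.4655,-.2349),.016);seated(img,P,(.4719,-.129),.024); cover(img,P)
t,dt,Kt,Wt,_=cam("top"); caps(t,pts(dt,Kt,Wt))
cv2.imwrite("pics/w6.png",np.hstack([img[:240,100:460],cv2.resize(t[110:235,165:365],(384,240))]))
```

```text
[ 0.52749321 -0.30227972  0.25417559] 0.005364397558091813 0.9992185963071372
seated? 230 [ 0.4635 -0.2762  0.0323] want xy (0.463, -0.2758) tilt deg [-0.4   0.03]
seated? 446 [ 0.4657 -0.234   0.0324] want xy (0.4655, -0.2349) tilt deg [0.15 0.24]
seated? 1300 [ 0.4723 -0.1292  0.0325] want xy (0.4719, -0.129) tilt deg [-0.13  0.34]
cover rect ((620.7060546875, -197.73916625976562), (236.9190216064453, 62.966819763183594), 78.72391510009766) n 7976 med [ 0.62052613 -0.18652599  0.00672143]
rib ((621.207763671875, -196.2369384765625), (59.80775833129883, 14.58535099029541), 78.50016784667969) 526 0.026421475822293317
```

View pics/w6.png

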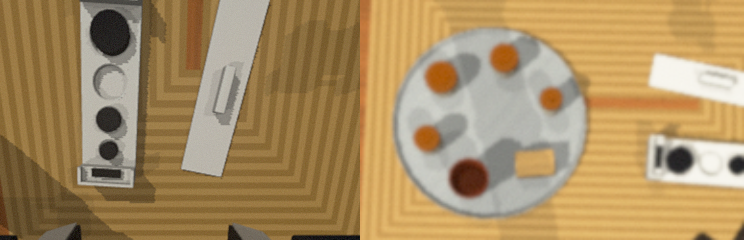

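```bash
cat >> h.py <<'E'
def plate(img,P,ang,c0,zlo=.004,zhi=.009):
    """edges of the flat plate, from point counts along its axes: centre"""
    u=np.array([np.cos(ang),np.sin(ang)]); v=np.array([u[1],-u[0]])
    Z=P[...,2]; m=((Z>zlo)&(Z<zhi)&(img.min(2)>95)&(abs(img[...,2].astype(int)-img[...,0])<40)&(np.hypot(P[...,0]-c0[0],P[...,1]-c0[1])<.15)).astype(np.uint8)
    m=cv2.morphologyEx(m,cv2.MORPH_OPEN,np.ones((5,5))); n,L,S,C=cv2.connectedComponentsWithStats(m); i=1+np.argmax(S[1:,4])
    rows,cols=np.nonzero(L==i); print("px rows",rows.min(),rows.max(),"cols",cols.min(),cols.max())
    Q=P[L==i][:,:2]-c0; a=Q@u; b=Q@v
    def edges(s,t,w):  # s along, t across; per-strip extremes, median
        e=[(s[k].min(),s[k].max()) for k in (abs(t-q)<w for q in np.linspace(-.8,.8,9)*np.abs(t).max()*.9) if k.sum()>10]; return np.median(e,0)
    ea=edges(a,b,.003); eb=edges(b,a,.008)
    c=np.array(c0)+u*ea.mean()+v*eb.mean(); print("plate len",np.ptp(ea).round(4),"wid",np.ptp(eb).round(4),"centre",c.round(4)); return c
E
python3 - <<'E'
from h import *
for f in("w1","w5","w6"):
    f=np.load(f+".npz"); P=pts(f["d"],f["K"],f["W"])
    for a in (78.2,78.7,79.2): plate(f["img"],P,np.radians(a),(.621,-.197))
E
```

```text
px rows 33 205 cols 281 360
plate len 0.233 wid 0.062 centre [ 0.621  -0.1974]
px rows 33 205 cols 281 360
plate len 0.2327 wid 0.0621 centre [ 0.621  -0.1974]
px rows 33 205 cols 281 360
plate len 0.2328 wid 0.0624 centre [ 0.6211 -0.1972]
px rows 38 234 cols 332 438
plate len 0.2358 wid 0.0619 centre [ 0.6206 -0.1962]
px rows 38 234 cols 332 438
plate len 0.2357 wid 0.0621 centre [ 0.6207 -0.1962]
px rows 38 234 cols 332 438
plate len 0.2355 wid 0.0621 centre [ 0.6208 -0.1962]
px rows 0 175 cols 283 368
plate len 0.2291 wid 0.0618 centre [ 0.6203 -0.1996]
px rows 0 175 cols 283 368
plate len 0.229 wid 0.0617 centre [ 0.6204 -0.1996]
px rows 0 175 cols 283 368
plate len 0.2287 wid 0.0617 centre [ 0.6203 -0.1997]
```

```bash
python3 -c "
from h import *
go([.6208,-.1962,.07],np.radians(78.7),10)"
```

```text
10 rows of [11.4, 8.4, 18.4] [-0.0002, -0.0001, 0.0198]
```

Request:
play_rows --series '[[[11.4,8.4,18.4],[0,0,0.0198],0],[[11.4,8.4,18.4],[0,0,0.0198],0],[[11.4,8.4,18.4],[0,0,0.0198],0],[[11.4,8.4,18.4],[0,0,0.0198],0],[[11.4,8.4,18.4],[0,0,0.0198],0],[[11.4,8.4,18.4],[0,0,0.0198],0],[[11.4,8.4,18.4],[0,0,0.0198],0],[[11.4,8.4,18.4],[0,0,0.0198],0],[[11.4,8.4,18.4],[0,0,0.0198],0],[[11.4,8.4,18.4],[0,0,0.0198],0],[[0,0,0],[0,0,0],0],[[0,0,0],[0,0,0],0],[[0,0,0],[0,0,0],0]]'

```text
clock: 30.55
position: [0.6219, -0.1986, 0.0723]
ee_rot: [[0.198, 0.98, 0.001], [0.98, -0.198, -0.001], [-0.001, 0.001, -1.0]]
contact_force: [-0.4, -0.2, 0.2]
gripper_width: 1.001
```

```bash
python3 -c "
from h import *
img,d,K,W,m=cam('wrist'); P=pts(d,K,W)
cover(img,P); go([.6208,-.1962,.012],np.radians(78.7),4)"
```

```text
cover rect ((620.0773315429688, -196.20635986328125), (235.9807586669922, 63.007408142089844), 78.76344299316406) n 17154 med [ 0.62577351 -0.15992334  0.00661411]
rib ((620.6912231445312, -196.05868530273438), (59.89060974121094, 13.648796081542969), 79.04177856445312) 1208 0.026436169578682098
4 rows of [0.5, -0.4, 15.1] [0.0004, 0.0002, -0.0005]
```

Request:
play_rows --series '[[[0.5,-0.3,15],[0,0,0],0],[[0.5,-0.3,15],[0,0,0],0],[[0.5,-0.3,15],[0,0,0],0],[[0.5,-0.3,10],[0,0,0],0],[[0,0,5],[0,0,0],0],[[0,0,0],[0,0,0],0.5],[[0,0,0],[0,0,0],1],[[0,0,0],[0,0,0],1],[[0,0,0],[0,0,0],1],[[0,0,0],[0,0,0],1],[[0,0,0],[0,0,0],1],[[0,0,0],[0,0,0],1],[[0,0,0],[0,0,0],1],[[0,0,0],[0,0,0],1],[[0,0,0],[0,0,0],1],[[0,0,0],[0,0,0],1],[[0,0,0],[0,0,0],1],[[0,0,0],[0,0,0],1]]' --force 35

```text
clock: 32.4
position: [0.6212, -0.1951, 0.0114]
ee_rot: [[0.197, 0.98, 0.0], [0.98, -0.197, -0.0], [0.0, 0.0, -1.0]]
contact_force: [0.3, -0.4, -0.3]
gripper_width: 0.147
```

```bash
python3 -c "
from h import *
go([.4679,-.1955,.10],np.radians(86.56),11,start=(np.array([.6212,-.1951,.10]),np.radians(78.63)))"
```

```text
11 rows of [-1.9, -13.8, 0.0] [0.0, 0.0, -0.0126]
```

Request:
play_rows --series '[[[0,0,-3],[0,0,0],1],[[0,0,-7],[0,0,0],1],[[0,0,-12],[0,0,0],1],[[0,0,-16],[0,0,0],1],[[0,0,-16],[0,0,0],1],[[0,0,-16],[0,0,0],1],[[0,0,-12],[0,0,0],1],[[0,0,-7],[0,0,0],1],[[0,0,0],[0,0,0],1],[[0,0,0],[0,0,0],1]]'

```text
clock: 33.4
position: [0.6209, -0.1948, 0.1]
ee_rot: [[0.196, 0.981, -0.001], [0.981, -0.196, 0.0], [0.0, -0.001, -1.0]]
contact_force: [-0.4, 0.7, -1.5]
gripper_width: 0.149
```

Request:
play_rows --series '[[[-1.9,-13.8,0],[0,0,-0.0126],1],[[-1.9,-13.8,0],[0,0,-0.0126],1],[[-1.9,-13.8,0],[0,0,-0.0126],1],[[-1.9,-13.8,0],[0,0,-0.0126],1],[[-1.9,-13.8,0],[0,0,-0.0126],1],[[-1.9,-13.8,0],[0,0,-0.0126],1],[[-1.9,-13.8,0],[0,0,-0.0126],1],[[-1.9,-13.8,0],[0,0,-0.0126],1],[[-1.9,-13.8,0],[0,0,-0.0126],1],[[-1.9,-13.8,0],[0,0,-0.0126],1],[[-1.9,-13.8,0],[0,0,-0.0126],1],[[0,0,0],[0,0,0],1],[[0,0,0],[0,0,0],1],[[0,0,0],[0,0,0],1],[[0,0,0],[0,0,0],1]]'

```text
clock: 34.9
position: [0.4688, -0.1953, 0.1003]
ee_rot: [[0.059, 0.998, 0.0], [0.998, -0.059, -0.0], [-0.0, 0.0, -1.0]]
contact_force: [-0.1, 0.3, -2.2]
gripper_width: 0.148
```

Run:
```python
from h import *
o=r.get_obs();print(o["position"],np.degrees(np.arctan2(o["ee_rot"][1,0],o["ee_rot"][0,0])),o["gripper_width"],o["contact_force"])
img,d,K,W,m=cam("wrist"); P=pts(d,K,W); np.savez("w7.npz",img=img,d=d,K=K,W=W)
Z=P[...,2]; print("Z of rows near", np.nanmedian(Z[(Z>.08)&(Z<.11)]))
try: plate(img,P,np.radians(86.56),(.468,-.196),.086,.104)
except Exception as e: print(e)
cv2.imwrite("pics/w7.png",img)
```

```text
[ 0.46879598 -0.19528552  0.10033019] 86.63042184981909 0.14764438669891541 [-0.11428594  0.2890736  -2.16982483]
Z of rows near 0.0956567082038081
px rows 36 234 cols 197 311
plate len 0.1075 wid 0.0617 centre [ 0.4723 -0.1322]
```

View pics/w7.png

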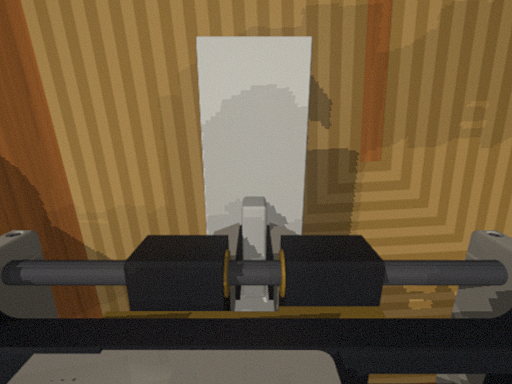

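Request:
play_rows --series '[[[-0.2,-0.8,4],[0,0,0],1],[[0,0,8],[0,0,0],1],[[0,0,10],[0,0,0],1],[[0,0,10],[0,0,0],1],[[0,0,6],[0,0,0],1],[[0,0,3],[0,0,0],1],[[0,0,0],[0,0,0],1],[[0,0,0],[0,0,0],1],[[0,0,0],[0,0,0],1]]'

```text
clock: 35.85
position: [0.4675, -0.1956, 0.0597]
ee_rot: [[0.059, 0.998, 0.001], [0.998, -0.059, -0.0], [-0.0, 0.001, -1.0]]
contact_force: [0.4, -0.2, -1.2]
gripper_width: 0.149
```

Request:
play_rows --series '[[[0,0.4,2],[0,0,0],1],[[0,0,2],[0,0,0],1],[[0,0,1],[0,0,0],1],[[0,0,1],[0,0,0],1],[[0,0,0.5],[0,0,0],1],[[0,0,0],[0,0,0],1],[[0,0,0],[0,0,0],1]]'

```text
clock: 36.55
position: [0.4676, -0.1955, 0.0529]
ee_rot: [[0.059, 0.998, -0.0], [0.998, -0.059, 0.0], [0.0, -0.0, -1.0]]
contact_force: [-1.8, 0.3, 1.3]
gripper_width: 0.151
```

Request:
play_rows --series '[[[0,0,1],[0,0,0],1],[[0,0,1],[0,0,0],1],[[0,0,1],[0,0,0],1],[[0,0,1],[0,0,0],1],[[0,0,1],[0,0,0],1],[[0,0,0],[0,0,0],1],[[0,0,0],[0,0,0],1]]'

```text
clock: 37.25
position: [0.4677, -0.1955, 0.0477]
ee_rot: [[0.059, 0.998, -0.0], [0.998, -0.059, -0.0], [-0.0, -0.0, -1.0]]
contact_force: [-0.5, -0.4, -1.9]
gripper_width: 0.152
```

Request:
play_rows --series '[[[0,0,0.6],[0,0,0],1],[[0,0,0.6],[0,0,0],1],[[0,0,0.6],[0,0,0],1],[[0,0,0],[0,0,0],1],[[0,0,0],[0,0,0],1]]'

```text
clock: 37.75
position: [0.4677, -0.1955, 0.0472]
ee_rot: [[0.06, 0.998, 0.001], [0.998, -0.06, 0.001], [0.001, 0.001, -1.0]]
contact_force: [-6.2, 3.1, 22.6]
gripper_width: 0.152
```

Request:
play_rows --series '[[[0,0,-0.5],[0,0,0],0.8],[[0,0,0],[0,0,0],0.5],[[0,0,0],[0,0,0],0.5],[[0,0,0],[0,0,0],0.5],[[0,0,-5],[0,0,0],0.5],[[0,0,-15],[0,0,0],0.5],[[0,0,-30],[0,0,0],0.5],[[5,0,-25],[0,0,0],1],[[25,0,0],[0,0,0],1],[[25,0,0],[0,0,0],1],[[25,0,0],[0,0,0],1],[[20,0,0],[0,0,0],1],[[4,0,0],[0,0,0],1],[[0,0,0],[0,0,0],1],[[0,0,15],[0,0,0],1],[[0,0,25],[0,0,0],1],[[0,0,20],[0,0,0],1],[[0,0,10],[0,0,0],1],[[0,0,0],[0,0,0],1],[[0,0,0],[0,0,0],1]]'

```text
clock: 39.75
position: [0.474, -0.0926, 0.052]
ee_rot: [[0.06, 0.998, 0.0], [0.998, -0.06, -0.0], [-0.0, 0.0, -1.0]]
contact_force: [0.4, 0.5, -0.4]
gripper_width: 0.003
```

Press the +y end.

Request:
play_rows --series '[[[0,0,4],[0,0,0],1],[[0,0,3],[0,0,0],1],[[0,0,1.5],[0,0,0],1],[[0,0,1],[0,0,0],1],[[0,0,0.5],[0,0,0],1],[[0,0,0],[0,0,0],1],[[0,0,0],[0,0,0],1]]'

```text
clock: 40.45
position: [0.4739, -0.0916, 0.0423]
ee_rot: [[0.059, 0.998, 0.001], [0.998, -0.059, 0.001], [0.001, 0.0, -1.0]]
contact_force: [-2.9, 0.5, 11.9]
gripper_width: 0.005
```

Request:
play_rows --series '[[[0,0,-10],[0,0,0],1],[[0,0,-25],[0,0,0],1],[[0,0,-25],[0,0,0],1],[[-15,0,0],[0,0,0],1],[[-30,0,0],[0,0,0],1],[[-30,0,0],[0,0,0],1],[[-30,0,0],[0,0,0],1],[[-30,0,0],[0,0,0],1],[[-30,0,0],[0,0,0],1],[[-30,0,0],[0,0,0],1],[[-15,0,0],[0,0,0],1],[[0,0,0],[0,0,0],1],[[0,0,0],[0,0,0],1],[[0,0,25],[0,0,0],1],[[0,0,15],[0,0,0],1],[[0,0,10],[0,0,0],1],[[0,0,0],[0,0,0],1],[[0,0,0],[0,0,0],1]]'

```text
clock: 42.25
position: [0.4617, -0.3008, 0.0519]
ee_rot: [[0.058, 0.998, 0.0], [0.998, -0.058, 0.0], [0.0, 0.0, -1.0]]
contact_force: [-0.3, -0.4, 0.6]
gripper_width: 0.005
```

Request:
play_rows --series '[[[0,0,4],[0,0,0],1],[[0,0,3],[0,0,0],1],[[0,0,1.5],[0,0,0],1],[[0,0,1],[0,0,0],1],[[0,0,0.5],[0,0,0],1],[[0,0,0],[0,0,0],1],[[0,0,0],[0,0,0],1]]'

```text
clock: 42.95
position: [0.4614, -0.3014, 0.0423]
ee_rot: [[0.06, 0.998, 0.001], [0.998, -0.06, 0.0], [0.0, 0.001, -1.0]]
contact_force: [-3.4, 2.2, 11.5]
gripper_width: 0.006
```

Rise to a viewing pose and check the levels.

Request:
play_rows --series '[[[0,0,-10],[0,0,0],1],[[0,0,-25],[0,0,0],1],[[0,0,-40],[0,0,0],1],[[0,0,-40],[0,0,0],1],[[0,20,-40],[0,0,0],1],[[-5,20,-40],[0,0,0],1],[[-10,10,-20],[0,0,0],1],[[0,0,0],[0,0,0],1],[[0,0,0],[0,0,0],1],[[0,0,0],[0,0,0],1]]'

```text
clock: 43.95
position: [0.5094, -0.3187, 0.2555]
ee_rot: [[0.06, 0.998, -0.002], [0.998, -0.06, 0.001], [0.001, -0.002, -1.0]]
contact_force: [-0.8, -0.2, -0.1]
gripper_width: 0.009
```

Run:
```python
from h import *
img,d,K,W,m=cam("wrist"); P=pts(d,K,W)
o=np.array([.4678,-.1965]); u=np.array([.06,.998]); v=np.array([.998,-.06])
q=P[...,:2]-o; a=q@u; b=q@v
for lo,hi in((-.115,-.09),(-.09,-.04),(.04,.09),(.09,.115)):
    s=(a>lo)&(a<hi)&(abs(b)<.027)
    print((lo,hi),"plate z",np.nanmedian(P[s][:,2]).round(4),"left/right",np.nanmedian(P[s&(b<-.01)][:,2]).round(4),np.nanmedian(P[s&(b>.01)][:,2]).round(4))
for s0 in(-1,1):
    s=(abs(a-s0*.1235)<.001)&(abs(b)<.025); print("lip z",s0,np.nanmedian(P[s][:,2]))
t,dt,Kt,Wt,_=cam("top"); caps(t,pts(dt,Kt,Wt))
for x in r.pinpoint("top","jar_a")[:8]: print(np.round(x["pixel"]),round(x["conf"],2))
cv2.imwrite("pics/fin.png",np.hstack([img[:240,100:460],cv2.resize(t[110:235,165:405],(440,240))]))
```

```text
(-0.115, -0.09) plate z 0.3617 left/right 0.3399 0.3627
(-0.09, -0.04) plate z 0.3373 left/right 0.3367 0.3391
(0.04, 0.09) plate z 0.0425 left/right 0.0424 0.0424
(0.09, 0.115) plate z nan left/right nan nan
lip z -1 0.04665670389424953
lip z 1 nan
[240. 142.] 0.76
[144. 182.] 0.72
[267. 165.] 0.62
[146. 206.] 0.62
[209. 150.] 0.59
[200. 186.] 0.58
[189. 263.] 0.51
  return np.nanmean(a, axis, out=out, keepdims=keepdims)
```

View pics/fin.png

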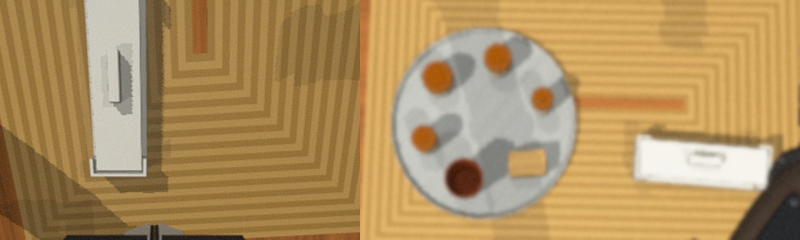

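Request:
play_rows --series '[[[20,0,-15],[0,0,0],1],[[30,0,-20],[0,0,0],1],[[30,0,-20],[0,0,0],1],[[10,0,-10],[0,0,0],1],[[0,0,0],[0,0,0],1],[[0,0,0],[0,0,0],1]]'

```text
clock: 44.7
position: [0.5152, -0.2303, 0.321]
ee_rot: [[0.06, 0.998, -0.001], [0.998, -0.06, -0.0], [-0.0, -0.001, -1.0]]
contact_force: [0.8, 0.7, -0.0]
gripper_width: 0.003
```

Run:
```python
from h import *
img,d,K,W,m=cam("wrist"); P=pts(d,K,W); P[P[...,2]>.07]=np.nan
o=np.array([.4678,-.1965]); u=np.array([.06,.998]); v=np.array([.998,-.06])
q=P[...,:2]-o; a=q@u; b=q@v
for lo,hi in((-.115,-.095),(-.09,-.04),(.04,.09),(.095,.115)):
    s=(a>lo)&(a<hi)&(abs(b)<.027)
    print((lo,hi),s.sum(),"plate z",np.nanmedian(P[s][:,2]).round(4),"left/right",np.nanmedian(P[s&(b<-.01)][:,2]).round(4),np.nanmedian(P[s&(b>.01)][:,2]).round(4))
for s0 in(-1,1):
    s=(abs(a-s0*.1235)<.001)&(abs(b)<.025); print("lip z",s0,np.nanmedian(P[s][:,2]))
print(r.get_obs()["position"])
```

```text
(-0.115, -0.095) 365 plate z 0.0424 left/right 0.0424 0.0424
(-0.09, -0.04) 983 plate z 0.0424 left/right 0.0423 0.0425
(0.04, 0.09) 1296 plate z 0.0424 left/right 0.0425 0.0424
(0.095, 0.115) 547 plate z 0.0425 left/right 0.0423 0.0427
lip z -1 0.04637234728536177
lip z 1 0.046685345578900056
[ 0.51493179 -0.23065041  0.3206905 ]
```

Level and home everywhere (plate top 42.4 mm, expected 42; lips 46). Handing in.

```bash
python3 -c "
from h import *
print(r.hand_in())"
```

```text
the job is handed in; nothing more can be done
None
```

The job is done and handed in at about 45 s. I moved the three caps that were present (d, a and b; jar_c was already open) into their matching wells. I then laid the cover between the lips and pressed it home, about 23 N at the rib and about 12 N at each end.

- **Caps:** the last check before the cover went on showed all three level. Their tops were at about 32.4 mm (32 expected), within 1 mm of the well centres.
- **Cover:** the last check showed its top at 42.3–42.7 mm across both ends and both sides (42 expected), and the lips at 46–47 mm. It is level and fully home.
- **Jars, cup and case:** the final top view showed all four jars standing, and the cup and case where they were.
- **Disagreements:** two early estimates of the cover's centre along its length were up to about 4 mm off, from a view that cut off its end and one with stray points. I used the full-length view, which agreed with the rib. My first level reading of the finished cover was spoiled because the gripper blocked one end and the other was out of frame. I repeated it from a clear pose, and that is the reading given above.

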